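# Tip only the walnut out of the two-section snack dish

### The arm

A 6-joint arm with a two-finger parallel gripper is mounted at the origin on a cart in front of the work surface, level with it; the furniture and walls round the work are solid. World frame = base frame: x ahead of the robot, y to its left, z up, the work surface at z = 0. Lengths are in mm, angles in degrees, forces in N, time in s.
With the tool pointing down it reaches from about 300 to 850 mm from the base axis. Payload 4.2 kg.
Tool frame: the origin (TCP) lies at the very end of the fingers, on their centre line; the grasp point (between the pads) lies 19 mm behind it (env.grasp_offset is the distance from the TCP to the grasp point, in mm); z points along the fingers, y is the line along which they close (so a half turn about z gives the same grasp; the last joint's range is limited). The gripper opens to 91 mm and grips with 3 to 60 N. Pads are 32 mm wide; open, the fingers measure 118 mm over their backs; the gripper's body (76 mm by 178 mm) begins 60 mm behind the grasp point.
Start: joints at [-78.037, 18.312, 89.639, -0, 72.044, -1.146], TCP at [130.417, -560.031, 213.976] pointing down, gripper open.
Joint ranges: [-177.97, 177.97], [-48.28, 115.42], [12.27, 149.76], [-77.06, 257.06], [2.81, 150.46], [-146.56, 146.56]. Speed limits (degrees/s): [147.25, 147.25, 180, 180, 180, 180].

### API

Orientations are given as [roll, pitch, yaw] about the fixed x, y, z axes, in that order (R = Rz(yaw) Ry(pitch) Rx(roll)).
In Python, from workcell import env, eyes gives the robot as it stands.
- The arm moves only by the tool send_rows, never from a script. Its arguments are lists of equal length, an entry for each row: "grip": the opening, from -1 (shut) to 1 (fully open), so that 0 is half open; "xyz": the shift along the world's x, y, z in m, a list of three; "yaw": the turn about the world's z in degrees. A call has 1 to 8 rows; each row is the pose to reach, as a shift and turn from the pose commanded when the call began; what a row does not reach only later rows make up. A row lasts 1/12 s, in which the tool goes at most 41.7 mm and 7.16 degrees, less where a joint would pass 70% of its speed; a pose out of reach is approached as far as the arm can. A call with a gripper value outside its range is refused whole. The fingers move at their own pace and stop on an object; "grip_force" is the grip in N (left out, the last holds). Time passes only in rows, so rows that repeat a pose let the fingers close. It gives the time, the measured TCP pose, the force, the opening and the grip force at its end, in the units of the state.
- env.state(): the state, without advancing time (a new reading comes with each control period).
- eyes.grab_frame(name): name is "side" or "top"; returns a dict with "frame" (420x560x3 uint8, red, green, blue), "fx", "fy", "cx", "cy" (pixels), "pose" (4x4, takes a point from camera to world coordinates). Camera axes: x right, y down, z forward; pixel columns grow to the right and rows downward; lengths in mm; the calibration is good to about 2 mm. A picture is of the moment at which its call begins. There is no depth.
- env.job_done(): hands the job in; it is judged then, once.
The state is a dict: "time_s": time; "qpos": joint angles; "qvel": joint speeds; "effort": joint torques, N m; "ee_pos": TCP position; "ee_rot": TCP orientation; "force": force on the tool from outside, world axes, zero at the start; "torque": the same for the moment, N m; "gripper_width": finger opening in mm; "gripper_force": force on a finger pad.
Only numpy, scipy, OpenCV 4.12 (cv2) and the standard library are available. Lean on these libraries where they do the work, as an engineer would, in place of code of your own. Each camera call takes 0.05 s, during which the arm holds its last target. There are 200 camera calls.

### The job

Take the two-section snack dish by its upright wooden grip, carry it to the steel bowl, turn it so that the section with the walnut (the larger nut) faces the bowl, and tip it so that only the walnut rolls out into the bowl while the hazelnut (the smaller nut) stays in its own section. Then set the dish down upright on the worktop, clear of the bowl, and let go. Do not touch the nuts with the gripper, and leave the bowl standing.

Things in the scene. Friction and masses are not known exactly. Their poses are not given: they have to be found in the camera images.
- dish_grip (a point): Grey snack dish, 106x170 mm (x, y), 0.2 kg: point to grasp, the middle of its wooden grip, a flat upright tab 14 mm thick (y), 50 long (x), top 20 mm above this point, free for 36 mm below it. It stands on the divider along the dish's x axis. Underside 80 mm below this point. Each section (+y walnut, -y hazelnut) has a flared side ending in a lip 85 mm out in y, 63 mm below this point. z up. Any yaw.
- walnut: The larger nut, a round brown walnut of 36 mm diameter with a seam, 20 g; origin at its centre. It starts loose on the 6 mm thick flat floor of the dish's +y section and can roll. That section's long side flares out and up at 15 degrees, so tipped 30 to 60 degrees about the dish's x axis, +y side down, the walnut rolls out over the lip.
- hazelnut: The smaller nut, a round brown hazelnut of 22 mm diameter, 12 g; origin at its centre. It starts loose on the floor of the dish's -y section and can roll. When the dish is tipped the other way, up to about 65 degrees, the 44 mm high divider holds it.
- bowl: The round open steel bowl, 160 mm across its rim and 60 mm high, wall 3 mm, loose, 0.5 kg, standing on the worktop; origin at the centre of its underside, z up.
There are look-alikes about, which are no part of the job. What is shaped like the walnut but black or blue is not meant.

How it is judged:
By the outcome, as a careful person would: the job done as asked, in the order asked, and still so for the second after the job is handed in, with the robot touching nothing.
It also fails if it takes over 56 s, if anything falls off the work surface, if the arm or the gripper's body presses on something with over 40 N, if the wrist force passes 120 N, or if a joint passes its speed limit or range.

## Working session

There is one attempt and no reset: what is moved stays moved. The work goes in short steps, Python scripts to look and compute and a tool call to move; the robot and the scene stay as the last step left them, time stands still between calls to the robot, and variables do not carry over. Pictures are saved under pics/ and viewed, at most 10 in all, crops included, and the job is handed in when it is done.

Besides the shell and the picture viewer there is one more tool, called after "Emit:" by a JSON object that holds its "method" and its "body". send_rows: Moves the arm, as the interface text tells. Its arguments: {"type":"object","properties":{"grip":{"type":"array"},"xyz":{"type":"array"},"yaw":{"type":"array"},"grip_force":{"type":"number"}},"required":["grip","xyz","yaw"]}

```bash
ls; mkdir -p pics
cat > h.py <<'E'
import numpy as np,cv2,sys
from workcell import env,eyes
def ray(f,u,v):
    P=np.array(f["pose"]);d=P[:3,:3]@np.array([(u-f["cx"])/f["fx"],(v-f["cy"])/f["fy"],1]);return P[:3,3],d
def plane(f,u,v,z):
    o,d=ray(f,u,v);return o+d*(z-o[2])/d[2]
def proj(f,p):
    P=np.array(f["pose"]);c=P[:3,:3].T@(np.array(p)-P[:3,3]);return f["fx"]*c[0]/c[2]+f["cx"],f["fy"]*c[1]/c[2]+f["cy"]
def save(f,n,box=None,s=1):
    im=f["frame"][:,:,::-1]
    if box: im=im[box[1]:box[3],box[0]:box[2]]
    cv2.imwrite("pics/"+n+".png",cv2.resize(im,None,fx=s,fy=s,interpolation=cv2.INTER_CUBIC))
E
python3 - <<'E'
from h import *
import pickle
t=eyes.grab_frame("top");s=eyes.grab_frame("side")
pickle.dump((t,s),open("f0.pkl","wb"))
im=np.vstack([t["frame"],s["frame"]])[:,:,::-1]
cv2.imwrite("pics/top0.png",t["frame"][:,:,::-1]);cv2.imwrite("pics/side0.png",s["frame"][:,:,::-1])
for f in(t,s):print(np.round(f["pose"],2).tolist(),f["fx"],f["cx"],f["cy"])
print(env.state(),[a for a in dir(env) if a[0]!='_'],[a for a in dir(eyes) if a[0]!='_'])
E
```

```text
pics
[[0.01, -0.97, 0.23, 310.53], [-1.0, -0.01, 0.01, -7.41], [-0.01, -0.23, -0.97, 914.81], [0.0, 0.0, 0.0, 1.0]] 409.3018161778187 281.82703327380676 215.2087097429114
[[1.0, -0.03, 0.08, 404.7], [-0.09, -0.53, 0.85, -754.42], [0.02, -0.85, -0.53, 528.97], [0.0, 0.0, 0.0, 1.0]] 510.151103284647 282.6389902162344 204.6795649077387
{'time_s': 0.1, 'qpos': array([-7.80374749e+01,  1.83475927e+01,  8.97000073e+01, -2.25381389e-04,
        7.20444367e+01, -1.14652517e+00]), 'qvel': array([-0.04037285, -0.08191695, -0.18859535, -0.1142574 , -0.07423595,
       -0.0683865 ]), 'effort': array([ 4.79931350e-05, -4.13331807e+01, -2.32509667e+01,  7.28545873e-02,
        4.21897299e-02, -5.87757290e-05]), 'ee_pos': array([ 130.31106273, -559.56651588,  213.20421815]), 'ee_rot': array([-1.79907977e+02, -1.62734007e-03,  1.31091186e+01]), 'force': array([ 0.19556816, -0.47435955,  0.21461348]), 'torque': array([ 0.02030604, -0.01233289, -0.01299416]), 'gripper_force': 0.0, 'gripper_width': 90.78358213789207} ['Unreachable', 'grasp_offset', 'job_done', 'state'] ['grab_frame']
```

View pics/top0.png

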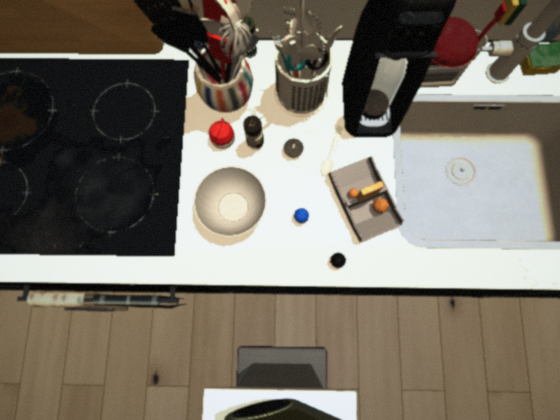

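View pics/side0.png

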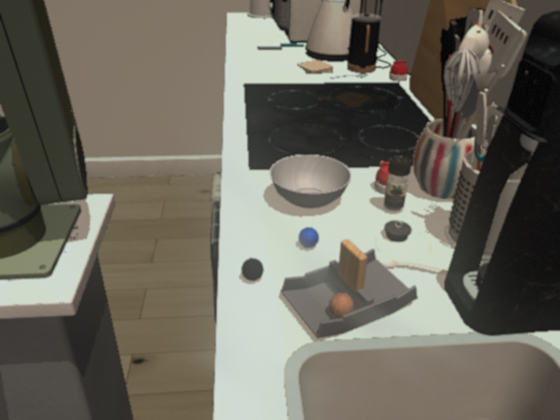

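Run:
```python
from h import *
import pickle
t,s=pickle.load(open("f0.pkl","rb"))
hsv=cv2.cvtColor(t["frame"],cv2.COLOR_RGB2HSV)
m=((hsv[...,0]>3)&(hsv[...,0]<25)&(hsv[...,1]>120)&(hsv[...,2]>110)).astype(np.uint8)
m[:, :320]=0;m[:160]=0;m[250:]=0;m[:,410:]=0
n,l,st,c=cv2.connectedComponentsWithStats(m)
for i in range(1,n):
  if st[i,4]>8: print(st[i].tolist(),c[i].round(1), [plane(t,*c[i],z).round(1)[:2].tolist() for z in (17,24,100)], cv2.minAreaRect(np.argwhere(l==i)[:,::-1].astype(np.float32)), hsv[l==i].mean(0))
# bowl: warm grey
d=(hsv[...,1]>25)&(hsv[...,2]<215);d=d.astype(np.uint8);b=np.zeros_like(d);b[155:245,185:275]=d[155:245,185:275]
n,l,st,c=cv2.connectedComponentsWithStats(b);i=1+st[1:,4].argmax();print(st[i],c[i])
cn=max(cv2.findContours((l==i).astype(np.uint8),0,1)[0],key=cv2.contourArea);e=cv2.fitEllipse(cv2.convexHull(cn));print(e,plane(t,*e[0],60))
# dish dark outline
for u,v in [(365,200)]: print(plane(t,u,v,17))
for u,v in [(187,58),(182,254),(10,285),(550,293)]:print(plane(t,u,v,0).round())
save(t,"crop0",(310,140,420,260),5)
```

```text
[360, 181, 24, 15, 146] [372.2 187.9] [[588.0, -205.8], [585.8, -204.2], [562.3, -187.4]] ((371.6000671386719, 188.1999969482422), (7.155416965484619, 23.25510597229004), 63.43495178222656) [ 19.66438356 138.43150685 212.08219178]
[349, 189, 10, 9, 65] [353.3 192.7] [[576.2, -162.3], [574.1, -161.0], [551.6, -147.9]] ((353.25, 192.74998474121094), (8.485280990600586, 7.77817440032959), 45.0) [ 13.         174.32307692 192.78461538]
[374, 198, 15, 14, 171] [380.9 204.3] [[549.5, -224.0], [547.7, -222.3], [527.4, -204.0]] ((381.0, 204.5), (13.0, 14.0), 90.0) [ 12.80116959 179.80701754 177.85380117]
[ 194  167   72   70 2732] [230.11273792 198.73535871]
((229.75999450683594, 201.81280517578125), (70.58023071289062, 71.67034149169922), 38.21513748168945) [539.67681339 112.63343592  60.        ]
[ 559.17669221 -188.42453521   17.        ]
[930. 245.   0.]
[433. 223.   0.]
[359. 600.   0.]
[ 358. -590.    0.]
```

View pics/crop0.png

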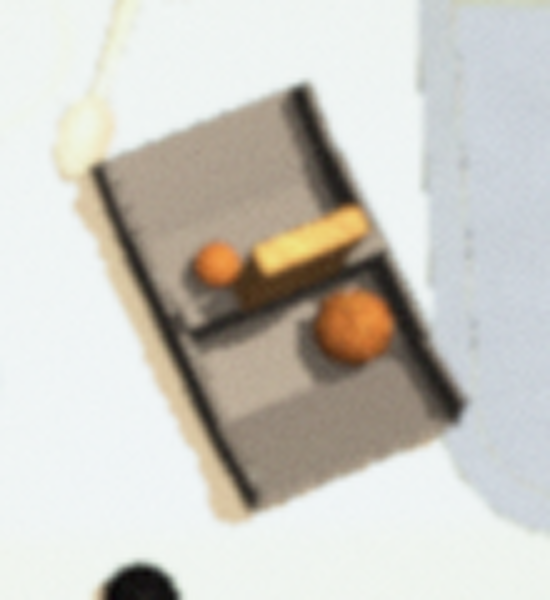

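Emit:
{"method": "send_rows", "body": {"grip": [1,1,1,1,1,1,1,1], "xyz": [[-0.01,0.04,0],[-0.02,0.08,0],[-0.03,0.12,0],[-0.04,0.16,0],[-0.05,0.2,0],[-0.06,0.24,0],[-0.07,0.28,0],[-0.08,0.32,0]], "yaw": [0,0,0,0,0,0,0,0]}}

```text
time_s: 0.77
ee_pos: [49.9, -237.6, 213.4]
ee_rot: [-179.9, 0.0, 13.1]
force: [0.2, 0.3, 0.9]
gripper_width: 91.3
gripper_force: 0.0
```

Emit:
{"method": "send_rows", "body": {"grip": [1,1,1,1,1], "xyz": [[0,0.04,0],[0,0.08,0],[0,0.12,0],[0,0.16,0],[0,0.16,0]], "yaw": [0,0,0,0,0]}}

```text
time_s: 1.18
ee_pos: [49.5, -74.0, 212.6]
ee_rot: [180.0, -0.1, 13.7]
force: [-0.2, -0.8, -0.4]
gripper_width: 91.2
gripper_force: 0.0
```

Emit:
{"method": "send_rows", "body": {"grip": [1,1,1,1,1,1,1,1], "xyz": [[0.02,-0.03,0.01],[0.04,-0.06,0.03],[0.06,-0.08,0.05],[0.09,-0.09,0.07],[0.12,-0.1,0.09],[0.15,-0.1,0.11],[0.18,-0.1,0.13],[0.21,-0.1,0.15]], "yaw": [0,0,0,0,0,0,0,0]}}

```text
time_s: 1.85
ee_pos: [262.0, -179.9, 364.5]
ee_rot: [-180.0, 0.0, 13.1]
force: [0.9, -1.1, 0.4]
gripper_width: 91.4
gripper_force: 0.0
```

Emit:
{"method": "send_rows", "body": {"grip": [1,1,1,1,1,1,1,1], "xyz": [[0.03,0,0.03],[0.06,0,0.06],[0.09,0,0.09],[0.12,0,0.12],[0.15,0,0.15],[0.18,0,0.18],[0.21,0,0.21],[0.24,0,0.24]], "yaw": [0,0,0,0,0,0,0,0]}}

```text
time_s: 2.52
ee_pos: [493.7, -180.2, 596.8]
ee_rot: [180.0, -0.0, 13.1]
force: [1.0, 0.0, 1.0]
gripper_width: 91.4
gripper_force: 0.0
```

```bash
python3 -c "
from h import *
s=env.state();print(s['qpos'].round(1),s['ee_pos'].round(1),s['ee_rot'].round(1))"
```

```text
[-21.3  17.1  36.5  -0.  126.3  55.6] [ 493.7 -180.2  596.8] [180.   -0.   13.1]
```

Emit:
{"method": "send_rows", "body": {"grip": [1,1,1,1,1,1], "xyz": [[0,0,0.04],[0,0,0.08],[0,0,0.12],[0,0,0.16],[0,0,0.2],[0,0,0.24]], "yaw": [0,0,0,0,0,0]}}

```text
time_s: 3.02
ee_pos: [389.2, -142.5, 712.3]
ee_rot: [-179.4, 0.8, 13.1]
force: [-0.5, -0.5, 0.7]
gripper_width: 91.2
gripper_force: 0.0
```

```bash
python3 -c "
from h import *
s=env.state();print(s['qpos'].round(1),s['ee_pos'].round(1),s['ee_rot'].round(1))"
```

```text
[-2.170e+01  1.840e+01  1.230e+01  1.000e-01  1.504e+02  5.520e+01] [ 389.2 -142.5  712.3] [-179.4    0.8   13.1]
```

Run:
```python
from h import *
import pickle
t,s=pickle.load(open("f0.pkl","rb"))
hsv=cv2.cvtColor(t["frame"],cv2.COLOR_RGB2HSV)
m=((hsv[...,0]>3)&(hsv[...,0]<28)&(hsv[...,1]>90)&(hsv[...,2]>150)).astype(np.uint8)
n,l=cv2.connectedComponents(m);i=l[188,372];p=np.argwhere(l==i)[:,::-1].astype(float)
w=np.array([plane(t,u,v,100)[:2] for u,v in p]);c=w.mean(0);ev,V=np.linalg.eigh(np.cov((w-c).T))
print("tab",len(p),c,np.sqrt(ev*12),np.degrees(np.arctan2(V[1,1],V[0,1]))%180)
C=[plane(t,310+a/5,140+b/5,17)[:2] for a,b in[(97,165),(305,90),(462,410),(255,510)]]
print(np.round(C),np.mean(C,0))
for a,b in[(0,1),(3,2),(0,3),(1,2)]:
  d=C[b]-C[a];print(np.linalg.norm(d),np.degrees(np.arctan2(d[1],d[0])))
# side view tab
h=cv2.cvtColor(s["frame"],cv2.COLOR_RGB2HSV);b=((h[...,0]>3)&(h[...,0]<28)&(h[...,1]>90)).astype(np.uint8)
n,l,st,cc=cv2.connectedComponentsWithStats(b)
for i in range(1,n):
  if st[i,4]>60 and 300<cc[i][0]<420 and cc[i][1]>220: print(st[i],cc[i]); 
print(proj(s,[c[0],c[1],100]),proj(s,[c[0],c[1],80]))
for u,v in[(301.5,215),(338,260)]:print(plane(t,u,v,18).round())
save(s,"crop1",(270,225,430,345),5)
```

```text
tab 162 [ 563.28612406 -186.82598164] [14.58256099 49.61542316] 113.79805527523557
[[ 623. -108.]
 [ 661. -206.]
 [ 509. -270.]
 [ 463. -176.]] [ 563.76674222 -190.26199514]
104.34511629389527 -68.70979702148311
104.9596245006239 -63.68144640138631
174.04427931214758 -157.03882605604494
164.85545596524588 -156.87244101728064
[342 240  25  48 339] [357.06784661 260.49557522]
[331 293  22  23 353] [341.50424929 303.66855524]
(np.float64(354.4642887947348), np.float64(247.2025395792037)) (np.float64(353.1813911453426), np.float64(258.4557528571401))
[522. -44.  18.]
[ 422. -125.   18.]
```

View pics/crop1.png

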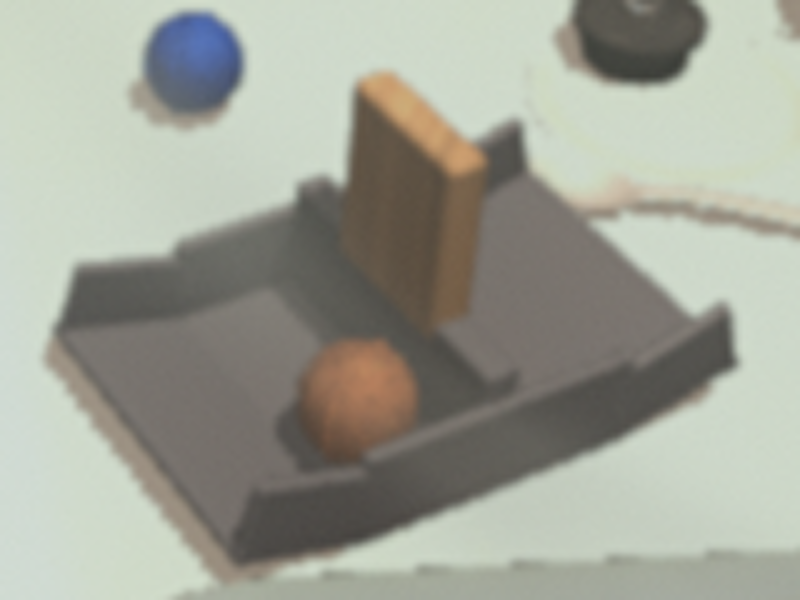

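Emit:
{"method": "send_rows", "body": {"grip": [1,1,1,1,1,1,1,1], "xyz": [[0,0,-0.04],[0,0,-0.08],[0,0,-0.12],[0,0,-0.16],[0,0,-0.2],[0,0,-0.24],[0,0,-0.28],[0,0,-0.32]], "yaw": [7,14,21,28,35,42,49,56]}}

```text
time_s: 3.68
ee_pos: [390.0, -142.8, 418.6]
ee_rot: [-179.3, 1.0, 64.2]
force: [0.9, 0.9, -0.2]
gripper_width: 91.2
gripper_force: 0.0
```

```bash
python3 -c "
from h import *
s=env.state();print(s['qpos'].round(1),s['ee_pos'].round(1),s['ee_rot'].round(1))"
```

```text
[-20.9   0.3  83.2  -0.9  97.3   4.7] [ 390.  -142.8  418.6] [-179.3    1.    64.2]
```

Emit:
{"method": "send_rows", "body": {"grip": [1,1,1,1,1,1,1,1], "xyz": [[0.02,-0.005,-0.02],[0.04,-0.01,-0.04],[0.06,-0.016,-0.06],[0.08,-0.021,-0.08],[0.1,-0.026,-0.1],[0.12,-0.031,-0.12],[0.14,-0.036,-0.14],[0.16,-0.041,-0.16]], "yaw": [7,14,21,28,35,42,49,56]}}

```text
time_s: 4.35
ee_pos: [551.5, -184.3, 259.4]
ee_rot: [-179.2, 1.0, 120.2]
force: [0.1, 0.7, -0.1]
gripper_width: 90.8
gripper_force: 0.0
```

Emit:
{"method": "send_rows", "body": {"grip": [1,1,1,1,1,1,1,1], "xyz": [[0.004,-0.001,-0.01],[0.009,-0.003,-0.02],[0.013,-0.004,-0.03],[0.013,-0.004,-0.04],[0.013,-0.004,-0.05],[0.013,-0.004,-0.05],[0.013,-0.004,-0.05],[0.013,-0.004,-0.05]], "yaw": [7,14,21,28,35,42,49,56]}}

```text
time_s: 5.02
ee_pos: [563.6, -188.0, 210.1]
ee_rot: [-179.3, 0.9, 176.2]
force: [0.1, -0.1, 0.6]
gripper_width: 91.1
gripper_force: 0.0
```

Emit:
{"method": "send_rows", "body": {"grip": [1,1,1,1,1], "xyz": [[0,0,0],[0,0,0],[0,0,0],[0,0,0],[0,0,0]], "yaw": [7,14,21,22,22]}}

```text
time_s: 5.43
ee_pos: [563.7, -188.1, 210.5]
ee_rot: [-179.3, 1.0, -162.3]
force: [0.1, 0.1, 1.1]
gripper_width: 91.2
gripper_force: 0.0
```

```bash
python3 -c "
from h import *
s=env.state();print(s['qpos'].round(1),s['ee_pos'].round(1),s['ee_rot'].round(1))"
```

```text
[ -19.6   19.5   88.3    0.    70.9 -127.3] [ 563.7 -188.1  210.5] [-179.3    1.  -162.3]
```

Emit:
{"method": "send_rows", "body": {"grip": [1,1,1,1,1,1,1,1], "xyz": [[0,0,-0.02],[0,0,-0.045],[0,0,-0.07],[0,0,-0.095],[0,0,-0.115],[0,0,-0.13],[0,0,-0.145],[0,0,-0.149]], "yaw": [2,4,5.8,5.8,5.8,5.8,5.8,5.8]}}

```text
time_s: 6.1
ee_pos: [562.3, -187.5, 59.2]
ee_rot: [-179.4, 0.8, -156.5]
force: [-0.1, -0.2, 0.4]
gripper_width: 91.2
gripper_force: 0.0
```

```bash
python3 -c "
from h import *
t=eyes.grab_frame('top');s=eyes.grab_frame('side')
a=cv2.resize(t['frame'][140:260,300:420],(400,400));b=cv2.resize(s['frame'][200:340,280:420],(400,400))
cv2.imwrite('pics/g.png',np.hstack([a,b])[:,:,::-1]);print(env.state()['ee_pos'])"
```

```text
[ 563.37728155 -187.84253305   61.00993484]
```

View pics/g.png

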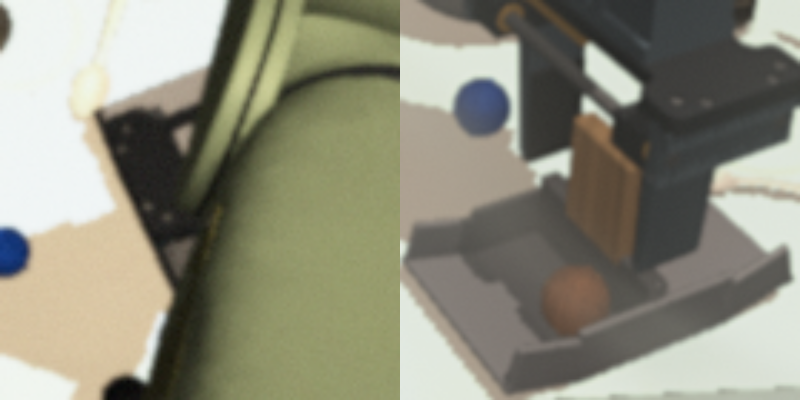

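Emit:
{"method": "send_rows", "body": {"grip": [-0.1,-0.2,-0.3,-0.4,-0.5,-0.5,-0.5,-0.5], "grip_force": 25, "xyz": [[0,0,0],[0,0,0],[0,0,0],[0,0,0],[0,0,0],[0,0,0],[0,0,0],[0,0,0]], "yaw": [0,0,0,0,0,0,0,0]}}

```text
time_s: 6.87
ee_pos: [563.8, -187.6, 62.2]
ee_rot: [-179.3, 1.0, -156.4]
force: [-1.3, 1.0, 3.9]
gripper_width: 49.9
gripper_force: 25.0
```

Emit:
{"method": "send_rows", "body": {"grip": [-0.5,-0.5,-0.5,-0.5,-0.5,-0.5,-0.5,-0.5], "xyz": [[0,0,0.004],[0,0,0.012],[0,0,0.024],[0,0,0.038],[0,0,0.052],[0,0,0.066],[0,0,0.08],[0,0,0.09]], "yaw": [0,0,0,0,0,0,0,0]}}

```text
time_s: 7.53
ee_pos: [564.3, -188.4, 153.4]
ee_rot: [-179.2, 1.1, -156.3]
force: [0.0, -0.4, -2.8]
gripper_width: 50.0
gripper_force: 24.9
```

Emit:
{"method": "send_rows", "body": {"grip": [-0.5,-0.5,-0.5,-0.5,-0.5,-0.5,-0.5,-0.5], "xyz": [[0,0.002,0.006],[0,0.006,0.01],[-0.001,0.013,0.01],[-0.002,0.022,0.01],[-0.003,0.032,0.01],[-0.004,0.043,0.01],[-0.005,0.054,0.01],[-0.006,0.065,0.01]], "yaw": [-1,-3,-6,-10,-15,-20,-25,-30]}}

```text
time_s: 8.2
ee_pos: [557.5, -122.4, 161.4]
ee_rot: [-179.3, 0.9, 173.4]
force: [-0.3, 0.2, -2.4]
gripper_width: 50.1
gripper_force: 24.9
```

```bash
python3 -c "
from h import *
t=eyes.grab_frame('top');s=eyes.grab_frame('side')
a=cv2.resize(t['frame'][100:280,200:440],(400,300));b=cv2.resize(s['frame'][120:330,240:420],(400,467))[:300]
b=cv2.resize(s['frame'][120:300,240:440],(400,300))
cv2.imwrite('pics/g2.png',np.hstack([a,b])[:,:,::-1]);print(env.state()['ee_pos'],env.state()['ee_rot'],env.state()['force'])"
```

```text
[ 557.44878498 -121.58934081  161.4874562 ] [-179.28879997    0.9234152   173.73336656] [-0.91785559 -0.47281348 -2.96603356]
```

View pics/g2.png

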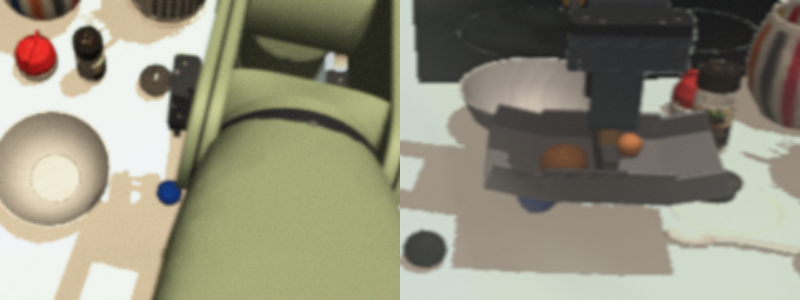

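Emit:
{"method": "send_rows", "body": {"grip": [-0.5,-0.5,-0.5,-0.5,-0.5,-0.5,-0.5,-0.5], "xyz": [[-0.001,0.01,0],[-0.002,0.02,0],[-0.003,0.03,0],[-0.004,0.04,0],[-0.006,0.05,0],[-0.007,0.06,0],[-0.008,0.07,0],[-0.009,0.08,0]], "yaw": [-5,-10,-15,-20,-25,-30,-36,-42]}}

```text
time_s: 8.97
ee_pos: [548.9, -43.3, 161.7]
ee_rot: [-179.2, 1.0, 131.5]
force: [0.1, -0.0, -2.9]
gripper_width: 49.6
gripper_force: 24.9
```

Emit:
{"method": "send_rows", "body": {"grip": [-0.5,-0.5,-0.5,-0.5,-0.5,-0.5,-0.5,-0.5], "xyz": [[-0.001,0.01,0],[-0.003,0.02,0],[-0.004,0.03,0],[-0.005,0.04,0],[-0.006,0.05,0],[-0.007,0.06,0],[-0.008,0.068,0],[-0.008,0.072,0]], "yaw": [-6,-12,-18,-24,-30,-36,-40,-41.5]}}

```text
time_s: 9.63
ee_pos: [540.9, 29.2, 161.6]
ee_rot: [-179.2, 1.0, 90.1]
force: [0.1, -0.1, -2.7]
gripper_width: 49.9
gripper_force: 24.9
```

```bash
python3 -c "
from h import *
t=eyes.grab_frame('top');s=eyes.grab_frame('side')
a=cv2.resize(t['frame'][110:290,170:410],(400,300))
b=cv2.resize(s['frame'][80:260,220:420],(400,360))
a=cv2.copyMakeBorder(a,0,60,0,0,0)
cv2.imwrite('pics/g3.png',np.hstack([a,b])[:,:,::-1]);print(env.state()['ee_pos'],env.state()['ee_rot'],env.state()['force'])"
```

```text
[541.12764079  28.91440803 161.6778853 ] [-179.24799509    1.019458     90.30172999] [ 0.35660171  0.22981553 -1.88301679]
```

View pics/g3.png

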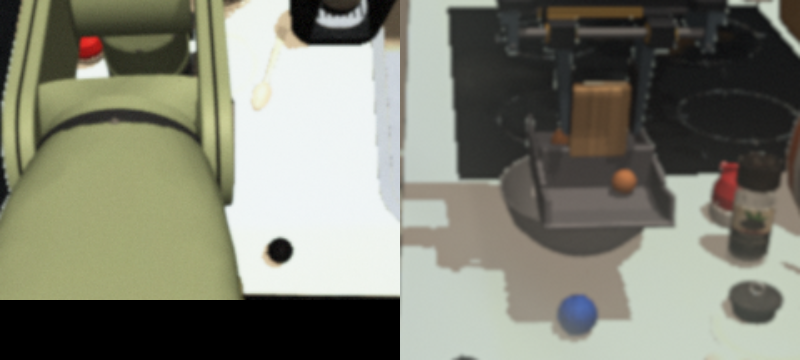

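Emit:
{"method": "send_rows", "body": {"grip": [-0.5,-0.5,-0.5,-0.5,-0.5,-0.5,-0.5,-0.5], "grip_force": 12, "xyz": [[0,0.005,0],[0,0.013,-0.004],[0,0.021,-0.01],[0,0.028,-0.016],[0,0.032,-0.022],[0,0.032,-0.028],[0,0.032,-0.034],[0,0.032,-0.037]], "yaw": [0,0,0,0,0,0,0,0]}}

```text
time_s: 10.4
ee_pos: [540.4, 60.8, 123.6]
ee_rot: [-179.1, 1.0, 90.2]
force: [-0.5, 0.1, -2.7]
gripper_width: 49.7
gripper_force: 12.0
```

```bash
cat > look.py <<'E'
from h import *
s=eyes.grab_frame("side");st=env.state();e=st["ee_pos"]
g=np.array([e[0],e[1],e[2]+19])
h=cv2.cvtColor(s["frame"],cv2.COLOR_RGB2HSV);m=((h[...,0]>3)&(h[...,0]<22)&(h[...,1]>110)&(h[...,2]>70)).astype(np.uint8)
n,l,S,c=cv2.connectedComponentsWithStats(m)
print(e.round(1),st["force"].round(1),st["time_s"],st["gripper_width"].round(1))
for i in range(1,n):
  if S[i,4]>25 and 220<c[i][0]<430 and 60<c[i][1]<330: print("blob",S[i].tolist(),c[i].round(1))
for a in(0,10,20,30,40):
  C,D=np.cos(np.radians(a)),np.sin(np.radians(a))
  P=lambda x,y,z:np.round(proj(s,g+[x,y*C+z*D,-y*D+z*C])).astype(int).tolist()
  print(a,"haz",P(0,-14,-63),"lip",P(-53,-85,-63),P(53,-85,-63),"tabtop",P(0,-7,20),"tabbot",P(0,-7,-36))
cv2.imwrite("last.png",s["frame"][:,:,::-1])
E
python3 look.py
```

```text
Traceback (most recent call last):
  File "look.py", line 6, in <module>
    print(e.round(1),st["force"].round(1),st["time_s"],st["gripper_width"].round(1))
                                                       ^^^^^^^^^^^^^^^^^^^^^^^^^
AttributeError: 'float' object has no attribute 'round'
```

Now roll the dish about the near rim: move in an arc, gently.

Emit:
{"method": "send_rows", "body": {"grip": [-0.5,-0.5,-0.5,-0.5,-0.5], "xyz": [[0,0.002,-0.003],[0,0.005,-0.005],[0,0.009,-0.006],[0,0.013,-0.007],[0,0.015,-0.007]], "yaw": [0,0,0,0,0]}}

```text
time_s: 10.87
ee_pos: [541.6, 76.5, 118.5]
ee_rot: [-179.4, 1.0, 90.2]
force: [0.9, -1.8, 2.4]
gripper_width: 50.0
gripper_force: 12.0
```

```bash
sed -i 's/st\["gripper_width"\].round(1)/st["gripper_width"]/' look.py; python3 look.py
```

```text
[541.5  76.7 118.4] [-0.  -0.5  3.6] 10.9167 50.11724492564519
blob [349, 64, 26, 9, 109] [362.5  68.4]
blob [290, 100, 45, 5, 166] [309.5 101.5]
blob [299, 134, 30, 34, 852] [314.6 150.8]
blob [415, 134, 10, 31, 76] [418.7 147.7]
blob [323, 175, 10, 10, 85] [327.6 179.4]
0 haz [314, 178] lip [289, 199] [350, 197] tabtop [316, 135] tabbot [314, 163]
10 haz [315, 179] lip [290, 194] [352, 192] tabtop [315, 134] tabbot [315, 164]
20 haz [316, 179] lip [290, 187] [353, 185] tabtop [315, 133] tabbot [315, 164]
30 haz [317, 178] lip [291, 179] [355, 177] tabtop [315, 132] tabbot [316, 163]
40 haz [317, 176] lip [291, 169] [356, 167] tabtop [314, 132] tabbot [316, 162]
```

```bash
python3 -c "
import cv2
g=cv2.imread('last.png',0)
for c in(300,310,335,345):print(c,g[170:215,c-1:c+2].mean(1).astype(int).tolist())
b=cv2.resize(cv2.imread('last.png')[80:260,220:420],(800,600)[:1]+(720,))[:600];cv2.imwrite('pics/g4.png',b)"
```

```text
300 [74, 73, 74, 73, 74, 75, 74, 74, 75, 74, 75, 74, 74, 76, 84, 95, 101, 101, 101, 101, 101, 100, 96, 94, 101, 104, 88, 73, 72, 75, 76, 75, 75, 74, 72, 74, 92, 119, 133, 136, 136, 136, 136, 136, 136]
310 [73, 73, 74, 73, 74, 75, 75, 74, 74, 74, 74, 75, 74, 77, 87, 95, 100, 101, 101, 101, 101, 99, 93, 97, 105, 100, 82, 74, 75, 76, 76, 76, 74, 75, 76, 74, 72, 83, 108, 129, 136, 136, 137, 137, 137]
335 [74, 74, 74, 74, 75, 75, 75, 76, 77, 77, 77, 76, 76, 80, 93, 100, 103, 102, 102, 103, 102, 98, 94, 102, 110, 97, 77, 70, 78, 95, 116, 131, 135, 135, 134, 136, 142, 157, 174, 189, 197, 199, 199, 198, 196]
345 [97, 97, 97, 96, 95, 93, 87, 78, 71, 67, 62, 56, 54, 54, 55, 56, 56, 57, 56, 58, 57, 63, 78, 98, 105, 110, 146, 183, 197, 199, 198, 198, 198, 198, 199, 199, 199, 198, 198, 198, 199, 199, 199, 200, 199]
```

View pics/g4.png

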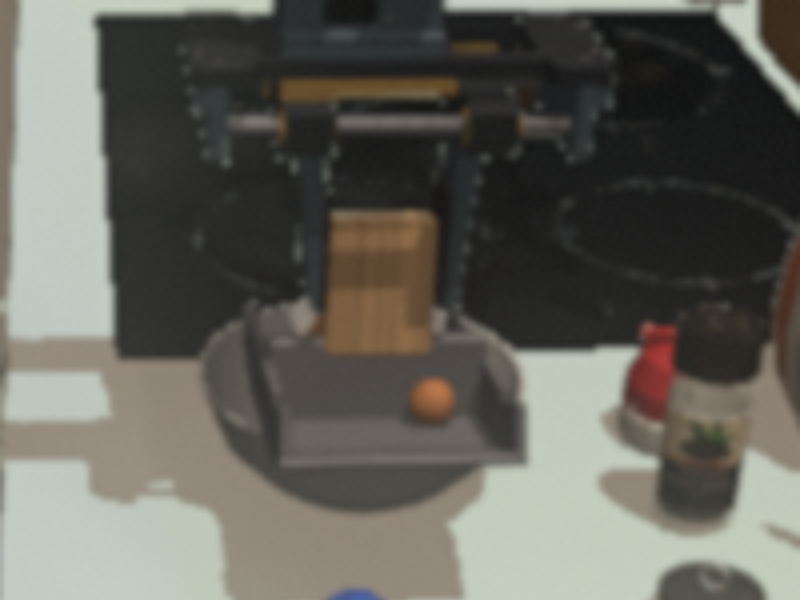

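Emit:
{"method": "send_rows", "body": {"grip": [-0.5,-0.5,-0.5,-0.5,-0.5,-0.5], "grip_force": 7, "xyz": [[0,0,-0.001],[0,0.003,-0.003],[0,0.006,-0.004],[0,0.01,-0.006],[0,0.013,-0.007],[0,0.013,-0.007]], "yaw": [0,0,0,0,0,0]}}

```text
time_s: 11.42
ee_pos: [541.1, 89.8, 110.5]
ee_rot: [-179.3, 1.0, 90.2]
force: [0.2, 1.6, 1.4]
gripper_width: 49.8
gripper_force: 7.0
```

```bash
cat >> look.py <<'E'
G=cv2.cvtColor(s["frame"],cv2.COLOR_RGB2GRAY)
for c in(310,335):print(c,G[160:215,c-1:c+2].mean(1).astype(int).tolist())
E
python3 look.py
```

```text
[541.1  89.6 110.5] [2.6 1.4 0.8] 11.4667 49.771654969066454
blob [349, 64, 26, 9, 109] [362.2  68.5]
blob [289, 102, 43, 5, 152] [308.1 103.4]
blob [300, 134, 27, 34, 866] [313.6 150.7]
blob [415, 134, 10, 31, 77] [418.6 147.8]
blob [322, 175, 11, 9, 78] [327.3 179. ]
0 haz [312, 178] lip [288, 199] [348, 197] tabtop [314, 136] tabbot [313, 164]
10 haz [313, 180] lip [289, 194] [349, 192] tabtop [314, 135] tabbot [313, 165]
20 haz [314, 180] lip [289, 187] [351, 185] tabtop [314, 134] tabbot [314, 165]
30 haz [315, 179] lip [290, 179] [352, 177] tabtop [313, 133] tabbot [314, 164]
40 haz [316, 177] lip [290, 169] [354, 168] tabtop [313, 133] tabbot [315, 163]
310 [123, 124, 123, 124, 124, 125, 125, 121, 104, 92, 87, 88, 88, 89, 87, 88, 88, 87, 88, 88, 89, 89, 88, 88, 89, 100, 108, 93, 67, 54, 54, 71, 95, 105, 101, 87, 78, 75, 76, 76, 76, 76, 77, 75, 75, 75, 73, 80, 104, 127, 136, 137, 137, 136, 136]
335 [90, 90, 92, 93, 93, 92, 90, 88, 88, 87, 88, 88, 89, 89, 88, 89, 89, 89, 89, 88, 88, 88, 87, 88, 95, 107, 102, 79, 61, 56, 61, 69, 74, 75, 74, 74, 74, 73, 76, 87, 105, 124, 134, 135, 135, 135, 137, 143, 157, 176, 192, 198, 199, 199, 199]
```

Emit:
{"method": "send_rows", "body": {"grip": [-0.5,-0.5,-0.5,-0.5,-0.5,-0.5], "xyz": [[0,0.004,-0.001],[0,0.008,-0.002],[0,0.011,-0.004],[0,0.013,-0.005],[0,0.013,-0.005],[0,0.013,-0.005]], "yaw": [0,0,0,0,0,0]}}

```text
time_s: 11.97
ee_pos: [542.0, 101.3, 106.8]
ee_rot: [-179.4, 1.1, 90.2]
force: [1.8, -2.5, 6.4]
gripper_width: 50.1
gripper_force: 7.0
```

```bash
python3 look.py; python3 -c "
import cv2
cv2.imwrite('pics/g5.png',cv2.resize(cv2.imread('last.png')[80:260,220:420],(800,720))[:600])"
```

```text
[542.  101.3 106.8] [ 2.6 -2.6  5.4] 12.0167 50.00858635207284
blob [349, 64, 26, 9, 109] [362.4  68.5]
blob [289, 101, 42, 5, 159] [306.2 102.7]
blob [300, 133, 27, 34, 873] [313.  149.4]
blob [415, 134, 10, 32, 78] [418.6 147.9]
blob [323, 172, 10, 6, 47] [327.4 175.1]
0 haz [312, 177] lip [288, 197] [347, 195] tabtop [314, 135] tabbot [312, 163]
10 haz [313, 178] lip [288, 192] [348, 191] tabtop [313, 134] tabbot [313, 163]
20 haz [314, 178] lip [289, 186] [350, 184] tabtop [313, 133] tabbot [313, 163]
30 haz [315, 178] lip [290, 177] [351, 176] tabtop [313, 133] tabbot [314, 163]
40 haz [315, 176] lip [290, 168] [352, 166] tabtop [312, 132] tabbot [314, 162]
310 [132, 133, 133, 134, 133, 129, 114, 97, 93, 93, 94, 94, 93, 93, 94, 95, 94, 93, 99, 109, 97, 71, 55, 52, 52, 52, 55, 69, 91, 102, 105, 104, 99, 86, 78, 76, 77, 76, 77, 77, 77, 76, 76, 76, 75, 74, 74, 87, 114, 132, 136, 137, 136, 136, 136]
335 [94, 96, 96, 99, 96, 94, 93, 93, 93, 94, 93, 94, 95, 95, 94, 95, 94, 95, 102, 108, 91, 65, 55, 54, 54, 55, 61, 82, 104, 104, 89, 77, 74, 74, 74, 74, 73, 76, 86, 105, 124, 133, 136, 135, 135, 135, 142, 157, 174, 188, 197, 199, 198, 199, 198]
```

View pics/g5.png

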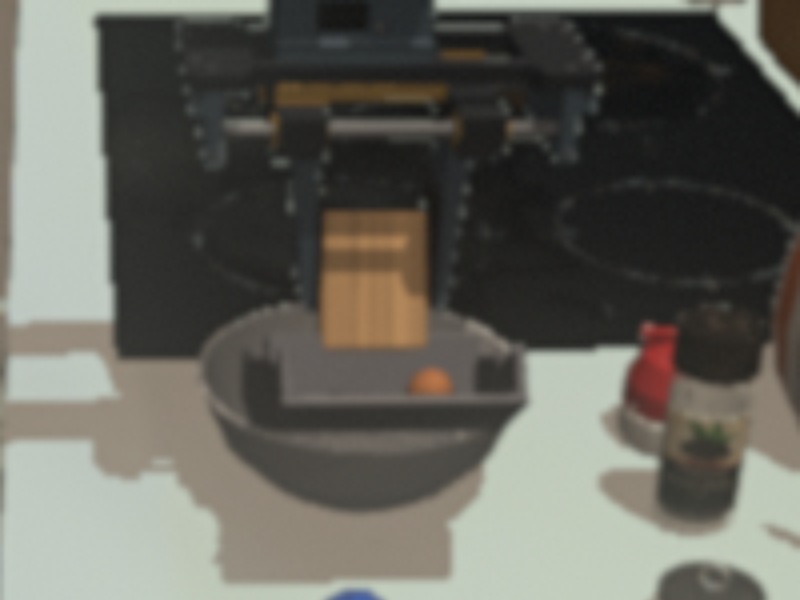

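Emit:
{"method": "send_rows", "body": {"grip": [-0.5,-0.5,-0.5,-0.5,-0.5,-0.5,-0.5,-0.5], "grip_force": 7, "xyz": [[0,0.003,-0.002],[0,0.004,-0.003],[0,0.004,-0.003],[0,0.004,-0.003],[0,0.004,-0.003],[0,0.004,-0.003],[0,0.004,-0.003],[0,0.004,-0.003]], "yaw": [0,0,0,0,0,0,0,0]}}

```text
time_s: 12.68
ee_pos: [542.3, 105.0, 104.1]
ee_rot: [-179.4, 1.1, 90.2]
force: [1.2, -3.7, 7.9]
gripper_width: 50.1
gripper_force: 7.0
```

Emit:
{"method": "send_rows", "body": {"grip": [-0.5,-0.5,-0.5,-0.5,-0.5,-0.5,-0.5,-0.5], "grip_force": 55, "xyz": [[0,0,0],[0,0,0],[0,0,0],[0,-0.001,0.003],[0,-0.003,0.006],[0,-0.006,0.009],[0,-0.01,0.012],[0,-0.014,0.015]], "yaw": [0,0,0,0,0,0,0,0]}}

```text
time_s: 13.35
ee_pos: [540.1, 91.6, 117.4]
ee_rot: [-179.1, 1.0, 90.2]
force: [-0.3, -0.3, -2.8]
gripper_width: 49.9
gripper_force: 55.0
```

```bash
python3 look.py
```

```text
[540.7  91.  118.2] [-0.1  0.1 -1.8] 13.4 49.64328062021435
blob [349, 64, 26, 9, 108] [362.3  68.5]
blob [289, 97, 43, 5, 159] [308.1  98.9]
blob [300, 129, 28, 34, 903] [313.4 145.5]
blob [415, 134, 10, 28, 75] [418.8 147.3]
blob [323, 169, 11, 5, 43] [328.  171.4]
0 haz [312, 174] lip [288, 195] [348, 193] tabtop [314, 132] tabbot [312, 160]
10 haz [313, 176] lip [288, 190] [349, 188] tabtop [314, 131] tabbot [313, 160]
20 haz [314, 176] lip [289, 183] [351, 181] tabtop [313, 130] tabbot [313, 161]
30 haz [315, 175] lip [290, 174] [352, 173] tabtop [313, 129] tabbot [314, 160]
40 haz [316, 173] lip [290, 165] [354, 163] tabtop [313, 129] tabbot [314, 159]
310 [134, 134, 127, 107, 94, 93, 94, 94, 94, 94, 95, 94, 94, 95, 101, 110, 96, 69, 54, 51, 50, 52, 53, 55, 61, 68, 77, 86, 93, 99, 104, 104, 97, 87, 80, 77, 76, 77, 76, 77, 77, 76, 76, 76, 75, 73, 74, 89, 114, 131, 136, 137, 136, 136, 135]
335 [99, 96, 94, 93, 93, 94, 93, 94, 94, 94, 94, 94, 95, 96, 102, 104, 87, 65, 53, 51, 52, 53, 56, 72, 100, 121, 129, 129, 125, 113, 92, 79, 74, 75, 74, 74, 73, 74, 83, 103, 124, 133, 135, 136, 135, 136, 143, 157, 175, 189, 197, 199, 199, 199, 198]
```

Emit:
{"method": "send_rows", "body": {"grip": [-0.5,-0.5,-0.5,-0.5,-0.5,-0.5,-0.5,-0.5], "xyz": [[0,0,0],[0,0,0],[0,0,0],[0,-0.002,0.006],[0,-0.004,0.016],[0,-0.006,0.028],[0,-0.008,0.04],[0,-0.01,0.052]], "yaw": [0,0,0,0,0,0,0,0]}}

```text
time_s: 14.07
ee_pos: [541.2, 81.8, 171.3]
ee_rot: [-179.3, 1.0, 90.2]
force: [1.1, -0.6, -2.1]
gripper_width: 49.8
gripper_force: 55.0
```

Emit:
{"method": "send_rows", "body": {"grip": [-0.5,-0.5,-0.5,-0.5,-0.5,-0.5,-0.5,-0.5], "xyz": [[0,-0.008,0.008],[0,-0.02,0.01],[0,-0.034,0.01],[0,-0.05,0.01],[0,-0.066,0.01],[0,-0.082,0.01],[0,-0.098,0.01],[0,-0.114,0.01]], "yaw": [0,0,0,0,0,0,0,0]}}

```text
time_s: 14.73
ee_pos: [540.4, -33.9, 179.6]
ee_rot: [-179.2, 1.0, 90.1]
force: [-0.1, -0.3, -2.8]
gripper_width: 49.6
gripper_force: 55.0
```

Emit:
{"method": "send_rows", "body": {"grip": [-0.5,-0.5,-0.5,-0.5,-0.5,-0.5,-0.5,-0.5], "xyz": [[0,-0.016,0],[0,-0.032,0],[0,-0.048,0],[0,-0.064,0],[0,-0.08,0],[0,-0.096,0],[0,-0.108,0],[0,-0.114,0]], "yaw": [0,0,0,0,0,0,0,0]}}

```text
time_s: 15.4
ee_pos: [540.4, -148.1, 179.6]
ee_rot: [-179.2, 1.0, 90.1]
force: [0.7, 1.1, -2.7]
gripper_width: 49.6
gripper_force: 55.0
```

```bash
python3 look.py|head -8; python3 -c "
from h import *
t=eyes.grab_frame('top')
h=cv2.cvtColor(t['frame'],cv2.COLOR_RGB2HSV);m=((h[...,0]>3)&(h[...,0]<22)&(h[...,1]>110)&(h[...,2]>70)).astype(np.uint8)
n,l,S,c=cv2.connectedComponentsWithStats(m)
for i in range(1,n):
  if S[i,4]>25 and 180<c[i][0]<420 and 150<c[i][1]<270: print('top',S[i].tolist(),c[i].round(1),plane(t,*c[i],22).round())
a=cv2.resize(t['frame'][140:290,180:420],(400,250));b=cv2.resize(cv2.imread('last.png')[80:340,220:420],(400,520))
a=cv2.copyMakeBorder(a[:,:,::-1],0,270,0,0,0);cv2.imwrite('pics/g6.png',np.hstack([a,b]))"
```

```text
[ 540.6 -148.4  179.7] [ 0.  -0.7 -2.5] 15.45 49.720065975485724
blob [366, 104, 13, 3, 38] [372.2 105. ]
blob [308, 116, 60, 7, 266] [336.1 118.7]
blob [414, 134, 11, 32, 80] [418.5 148.4]
blob [322, 156, 37, 47, 1584] [340.2 179.6]
blob [301, 177, 14, 14, 161] [307.7 183.8]
blob [353, 211, 15, 12, 141] [360.3 216.8]
0 haz [337, 217] lip [306, 249] [387, 246] tabtop [341, 162] tabbot [338, 198]
top [217, 198, 14, 15, 165] [223.5 204.7] [543. 132.  22.]
```

View pics/g6.png

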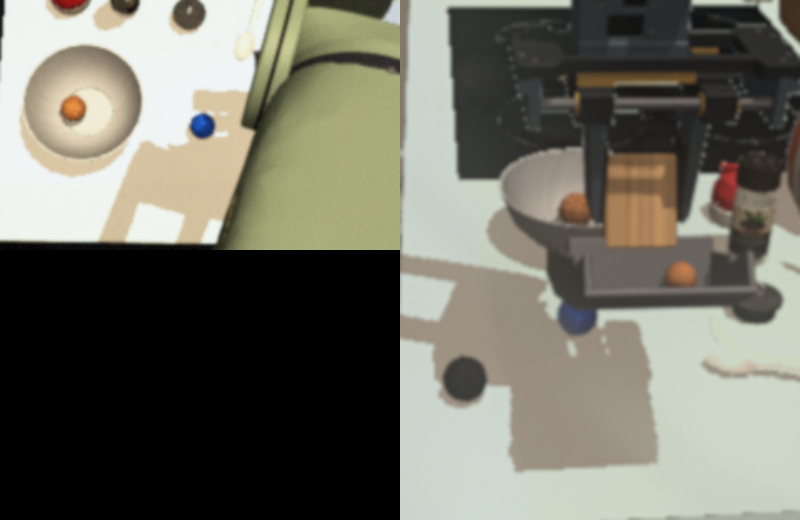

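Emit:
{"method": "send_rows", "body": {"grip": [-0.5,-0.5,-0.5,-0.5,-0.5,-0.5,-0.5,-0.5], "grip_force": 25, "xyz": [[-0.002,-0.002,-0.005],[-0.004,-0.004,-0.015],[-0.006,-0.006,-0.028],[-0.008,-0.008,-0.042],[-0.01,-0.009,-0.056],[-0.01,-0.009,-0.07],[-0.01,-0.009,-0.082],[-0.01,-0.009,-0.09]], "yaw": [0,0,0,0,0,0,0,0]}}

```text
time_s: 16.17
ee_pos: [529.6, -154.1, 87.7]
ee_rot: [-179.1, 0.9, 90.2]
force: [-0.2, -1.0, -2.3]
gripper_width: 50.1
gripper_force: 25.0
```

Emit:
{"method": "send_rows", "body": {"grip": [-0.5,-0.5,-0.5,-0.5,-0.5,-0.5,-0.5,-0.5], "grip_force": 15, "xyz": [[0,0,-0.004],[0,0,-0.008],[0,0,-0.012],[0,0,-0.014],[0,0,-0.016],[0,0,-0.018],[0,0,-0.02],[0,0,-0.022]], "yaw": [0,0,0,0,0,0,0,0]}}

```text
time_s: 16.83
ee_pos: [530.6, -158.6, 71.3]
ee_rot: [-179.3, 1.4, 90.3]
force: [-8.9, -10.9, 18.5]
gripper_width: 49.7
gripper_force: 15.0
```

```bash
python3 look.py
```

```text
[ 530.7 -158.6   71.1] [-8.4 -8.5 14.8] 16.8833 49.49030456383141
blob [414, 135, 11, 32, 77] [418.4 148.6]
blob [351, 180, 13, 5, 59] [357.  181.9]
blob [299, 196, 55, 6, 217] [323.3 198. ]
blob [314, 228, 29, 9, 193] [329.4 232.8]
blob [315, 242, 31, 28, 526] [332.6 254.6]
blob [343, 279, 12, 10, 95] [348.3 283.5]
0 haz [327, 281] lip [297, 317] [372, 313] tabtop [330, 234] tabbot [327, 264]
10 haz [328, 284] lip [298, 313] [375, 310] tabtop [329, 232] tabbot [328, 266]
20 haz [329, 286] lip [299, 307] [378, 304] tabtop [329, 230] tabbot [329, 267]
30 haz [331, 287] lip [300, 299] [380, 295] tabtop [328, 229] tabbot [329, 267]
40 haz [332, 286] lip [300, 288] [382, 285] tabtop [328, 228] tabbot [330, 267]
310 [60, 55, 53, 52, 52, 53, 55, 57, 56, 53, 52, 53, 53, 54, 54, 55, 54, 54, 54, 56, 56, 57, 63, 66, 63, 59, 59, 63, 66, 64, 58, 53, 49, 49, 49, 58, 77, 95, 101, 103, 101, 94, 78, 65, 63, 63, 66, 66, 59, 55, 54, 53, 55, 54, 54]
335 [56, 52, 50, 49, 50, 51, 52, 54, 52, 50, 51, 51, 52, 52, 52, 52, 52, 53, 55, 54, 52, 57, 63, 64, 58, 54, 57, 62, 63, 60, 53, 47, 46, 46, 48, 66, 90, 99, 100, 111, 131, 145, 147, 147, 147, 145, 132, 123, 125, 114, 89, 85, 133, 193, 218]
```

Emit:
{"method": "send_rows", "body": {"grip": [-0.5,-0.5,-0.5,-0.5,-0.5,-0.5], "grip_force": 6, "xyz": [[0,0,0],[0,0,0],[0,0,0],[0,0,0],[0,0,0],[0,0,0]], "yaw": [0,0,0,0,0,0]}}

```text
time_s: 17.38
ee_pos: [531.9, -155.7, 68.7]
ee_rot: [-179.4, 1.1, 90.2]
force: [-1.1, -3.4, 4.6]
gripper_width: 50.3
gripper_force: 6.0
```

```bash
sed -i 's/G\[160:215/G[280:335/' look.py; python3 look.py
```

```text
[ 531.8 -155.6   68.5] [-0.2 -4.2  6. ] 17.4333 50.353956559768385
blob [415, 135, 10, 31, 77] [418.4 148.5]
blob [351, 181, 13, 5, 62] [357.3 183. ]
blob [299, 197, 55, 6, 181] [323.2 199.1]
blob [314, 229, 31, 8, 194] [329.3 232.3]
blob [316, 243, 30, 27, 504] [333.1 254.5]
blob [343, 279, 12, 11, 95] [348.3 283.7]
0 haz [327, 281] lip [297, 317] [373, 313] tabtop [330, 234] tabbot [327, 264]
10 haz [328, 284] lip [299, 313] [375, 309] tabtop [330, 232] tabbot [328, 266]
20 haz [330, 286] lip [300, 307] [378, 303] tabtop [329, 230] tabbot [329, 267]
30 haz [331, 287] lip [300, 299] [380, 295] tabtop [329, 229] tabbot [330, 267]
40 haz [332, 286] lip [301, 288] [382, 285] tabtop [328, 228] tabbot [330, 267]
310 [109, 110, 109, 108, 108, 108, 107, 106, 106, 106, 105, 106, 108, 109, 109, 110, 109, 109, 109, 109, 106, 101, 97, 95, 106, 123, 125, 111, 115, 139, 151, 153, 153, 153, 152, 151, 152, 152, 152, 152, 153, 152, 152, 152, 152, 152, 153, 152, 152, 153, 152, 152, 151, 170, 204]
335 [111, 111, 111, 112, 112, 112, 112, 112, 112, 112, 111, 114, 117, 117, 117, 117, 118, 117, 118, 117, 115, 112, 107, 112, 125, 129, 117, 117, 137, 149, 152, 151, 151, 151, 150, 151, 151, 150, 150, 151, 150, 151, 150, 150, 151, 151, 151, 151, 151, 150, 151, 150, 162, 191, 214]
```

Emit:
{"method": "send_rows", "body": {"grip": [-0.5,-0.5,-0.5,-0.5,-0.5,-0.5,-0.5,-0.5], "grip_force": 6, "xyz": [[0,-0.002,-0.001],[0,-0.004,-0.002],[0,-0.006,-0.003],[0,-0.008,-0.004],[0,-0.01,-0.005],[0,-0.012,-0.006],[0,-0.012,-0.007],[0,-0.012,-0.007]], "yaw": [0,0,0,0,0,0,0,0]}}

```text
time_s: 18.1
ee_pos: [530.8, -167.8, 61.1]
ee_rot: [-179.2, 1.1, 90.2]
force: [-1.9, -2.7, 5.2]
gripper_width: 50.1
gripper_force: 6.0
```

```bash
python3 look.py
```

```text
[ 530.8 -167.7   61.1] [-0.8 -2.6  5.3] 18.15 50.41218728731238
blob [415, 134, 10, 31, 77] [418.6 148. ]
blob [352, 190, 13, 5, 62] [358.1 191.9]
blob [300, 207, 54, 5, 128] [322.2 208.7]
blob [315, 238, 31, 5, 117] [329.8 239.6]
blob [330, 252, 12, 18, 104] [337.4 259. ]
blob [342, 288, 11, 9, 73] [347.4 291.8]
0 haz [327, 291] lip [298, 327] [373, 323] tabtop [330, 243] tabbot [328, 274]
10 haz [329, 294] lip [299, 324] [376, 320] tabtop [330, 241] tabbot [329, 275]
20 haz [330, 296] lip [300, 318] [379, 314] tabtop [330, 239] tabbot [329, 276]
30 haz [331, 296] lip [301, 310] [381, 306] tabtop [329, 238] tabbot [330, 277]
40 haz [333, 295] lip [301, 299] [383, 295] tabtop [329, 237] tabbot [331, 276]
310 [101, 101, 100, 99, 100, 99, 99, 98, 98, 97, 97, 96, 95, 95, 95, 93, 93, 96, 106, 113, 115, 116, 115, 115, 116, 115, 116, 116, 116, 116, 116, 113, 107, 103, 102, 103, 102, 103, 103, 103, 111, 126, 125, 110, 115, 140, 152, 154, 154, 154, 154, 153, 153, 153, 153]
335 [102, 103, 105, 104, 104, 105, 104, 105, 105, 104, 104, 105, 104, 103, 104, 103, 105, 109, 116, 118, 120, 120, 121, 120, 120, 119, 118, 118, 118, 118, 116, 111, 107, 103, 103, 103, 103, 102, 102, 107, 122, 132, 118, 111, 134, 149, 152, 152, 151, 151, 151, 152, 152, 152, 152]
```

Emit:
{"method": "send_rows", "body": {"grip": [-0.5,-0.5,-0.5,-0.5,-0.5,-0.5], "grip_force": 4, "xyz": [[0,-0.002,-0.001],[0,-0.004,-0.002],[0,-0.006,-0.003],[0,-0.006,-0.004],[0,-0.006,-0.004],[0,-0.006,-0.004]], "yaw": [0,0,0,0,0,0]}}

```text
time_s: 18.65
ee_pos: [530.6, -173.3, 56.7]
ee_rot: [-179.2, 1.0, 90.2]
force: [-3.4, -3.1, 3.8]
gripper_width: 50.3
gripper_force: 4.0
```

```bash
python3 look.py
```

```text
[ 530.7 -173.3   56.7] [-2.2 -4.   3.9] 18.7 50.857024322778706
blob [415, 134, 10, 32, 78] [418.6 148.1]
blob [352, 195, 13, 5, 61] [358.4 196.9]
blob [300, 212, 55, 5, 146] [324.  213.6]
blob [315, 242, 32, 5, 120] [330.4 244. ]
blob [342, 292, 10, 8, 67] [346.8 295.6]
0 haz [328, 295] lip [298, 332] [374, 328] tabtop [331, 248] tabbot [328, 278]
10 haz [329, 298] lip [299, 329] [377, 325] tabtop [330, 246] tabbot [329, 280]
20 haz [330, 300] lip [300, 323] [379, 319] tabtop [330, 244] tabbot [330, 281]
30 haz [332, 301] lip [301, 315] [382, 311] tabtop [329, 243] tabbot [330, 281]
40 haz [333, 300] lip [301, 305] [384, 301] tabtop [329, 242] tabbot [331, 281]
310 [100, 96, 95, 96, 96, 95, 94, 94, 93, 93, 92, 92, 91, 90, 90, 90, 89, 88, 87, 91, 102, 113, 119, 118, 119, 119, 119, 119, 119, 119, 119, 119, 119, 121, 119, 118, 114, 109, 107, 107, 107, 108, 108, 108, 108, 109, 109, 112, 126, 132, 118, 113, 137, 153, 155]
335 [124, 120, 109, 101, 100, 101, 101, 101, 101, 101, 101, 101, 101, 101, 101, 101, 101, 100, 100, 103, 112, 115, 117, 119, 121, 121, 122, 121, 121, 120, 120, 120, 119, 120, 120, 118, 112, 108, 106, 106, 106, 107, 107, 106, 106, 107, 106, 115, 129, 124, 111, 121, 143, 152, 153]
```

Emit:
{"method": "send_rows", "body": {"grip": [-0.1,0,0.1,0.3,0.5,0.8,1,1], "xyz": [[0,0,0],[0,0,0],[0,0,0],[0,0,0],[0,0,0],[0,0,0],[0,0,0],[0,0,0]], "yaw": [0,0,0,0,0,0,0,0]}}

```text
time_s: 19.37
ee_pos: [531.2, -172.7, 56.7]
ee_rot: [-179.3, 1.0, 90.2]
force: [-0.4, 0.5, 0.5]
gripper_width: 80.8
gripper_force: 0.0
```

Emit:
{"method": "send_rows", "body": {"grip": [1,1,1,1,1,1,1,1], "xyz": [[0,0,0.005],[0,0,0.02],[0,0,0.04],[0,0,0.065],[0,0,0.09],[0,0,0.12],[0,0,0.15],[0,0,0.18]], "yaw": [0,0,0,0,0,0,0,0]}}

```text
time_s: 20.03
ee_pos: [530.8, -172.8, 238.7]
ee_rot: [-179.3, 1.0, 90.2]
force: [0.4, -0.2, 0.2]
gripper_width: 91.1
gripper_force: 0.0
```

Emit:
{"method": "send_rows", "body": {"grip": [1,1,1,1,1,1,1,1], "xyz": [[-0.03,0,0.01],[-0.06,0,0.02],[-0.09,0,0.03],[-0.12,0,0.04],[-0.15,0,0.05],[-0.18,0,0.06],[-0.21,0,0.07],[-0.24,0,0.08]], "yaw": [0,0,0,0,0,0,0,0]}}

```text
time_s: 20.7
ee_pos: [289.4, -172.6, 317.6]
ee_rot: [-179.3, 1.0, 90.2]
force: [0.4, 0.7, 1.3]
gripper_width: 91.2
gripper_force: 0.0
```

Run:
```python
from h import *
for nm in("side","top"):
  f=eyes.grab_frame(nm);h=cv2.cvtColor(f["frame"],cv2.COLOR_RGB2HSV);m=((h[...,0]>3)&(h[...,0]<25)&(h[...,1]>110)&(h[...,2]>70)).astype(np.uint8)
  n,l,S,c=cv2.connectedComponentsWithStats(m)
  for i in range(1,n):
    if S[i,4]>25 and 180<c[i][0]<430 and 130<c[i][1]<330: print(nm,S[i].tolist(),c[i].round(1),plane(f,*c[i],22).round(),plane(f,*c[i],100).round())
  if nm=="side":
    print("pred flat: tabtop",proj(f,[531,-173,100]),"tabbot",proj(f,[531,-180,44]),"lip",proj(f,[531,-258,17]))
    G=cv2.cvtColor(f["frame"],cv2.COLOR_RGB2GRAY)
    for c in(310,335,350):print(c,G[300:340,c-1:c+2].mean(1).astype(int).tolist())
print(env.state()["force"],env.state()["ee_pos"],env.state()["time_s"])
```

```text
side [415, 134, 10, 30, 76] [418.7 147.7] [821. 288.  22.] [757. 128. 100.]
side [301, 177, 15, 12, 132] [308.  182.8] [543. 138.  22.] [522.   1. 100.]
side [341, 300, 10, 9, 66] [345.8 304. ] [ 552. -218.   22.] [ 529. -300.  100.]
pred flat: tabtop (np.float64(330.21141002198993), np.float64(242.27123182294972)) tabbot (np.float64(328.4644240945405), np.float64(275.8480672314184)) lip (np.float64(336.4280867070084), np.float64(327.76152439187666))
310 [77, 76, 77, 87, 105, 114, 116, 116, 115, 116, 115, 115, 115, 115, 115, 115, 115, 115, 115, 115, 115, 116, 113, 109, 106, 105, 105, 106, 106, 106, 106, 106, 106, 107, 106, 105, 106, 105, 111, 122]
335 [92, 91, 91, 96, 110, 117, 117, 115, 111, 106, 101, 99, 104, 110, 114, 115, 114, 114, 114, 114, 114, 114, 112, 107, 104, 103, 103, 104, 104, 104, 104, 103, 104, 104, 104, 104, 103, 104, 110, 119]
350 [105, 115, 124, 129, 132, 132, 130, 126, 122, 114, 107, 105, 109, 113, 116, 120, 119, 119, 119, 117, 117, 117, 115, 110, 108, 107, 107, 107, 107, 107, 105, 106, 105, 105, 105, 104, 104, 104, 111, 119]
top [367, 191, 15, 29, 231] [374.  204.2] [ 548. -207.   22.] [ 527. -190.  100.]
top [217, 198, 14, 15, 167] [223.4 204.8] [543. 132.  22.] [523. 120. 100.]
[ 0.52268171 -0.02025665 -0.5158291 ] [ 288.32713919 -172.77323754  319.02000902] 20.8
```

Run:
```python
from h import *
f=eyes.grab_frame("top");h=cv2.cvtColor(f["frame"],cv2.COLOR_RGB2HSV).astype(int);V=h[...,2];Sa=h[...,1]
for r in(192,205,215):
  print(r,[(u,V[r,u],Sa[r,u]) for u in range(322,418,2)])
c=374
print([(v,V[v,395-50]) for v in range(165,245,2)])
for u in(322,330,402,412):print(u,plane(f,u,204,17).round(1))
m=((h[...,0]>3)&(h[...,0]<28)&(Sa>90)&(V>150)).astype(np.uint8)[185:225,360:390]
print('\n'.join(''.join('.#'[x] for x in r) for r in m))
s=eyes.grab_frame("side")
for v in(327,338):print(plane(s,330,v,17).round(1),plane(s,330,v,25).round(1))
hs=cv2.cvtColor(s["frame"],cv2.COLOR_RGB2HSV).astype(int);m=((hs[...,0]>3)&(hs[...,0]<28)&(hs[...,1]>70)).astype(np.uint8)[225:320,300:360:1]
print('\n'.join(''.join('.#'[x] for x in r) for r in m[::2]))
```

```text
192 [(322, np.int64(244), np.int64(4)), (324, np.int64(245), np.int64(5)), (326, np.int64(242), np.int64(4)), (328, np.int64(191), np.int64(49)), (330, np.int64(148), np.int64(48)), (332, np.int64(150), np.int64(48)), (334, np.int64(154), np.int64(43)), (336, np.int64(155), np.int64(48)), (338, np.int64(136), np.int64(47)), (340, np.int64(119), np.int64(49)), (342, np.int64(103), np.int64(47)), (344, np.int64(85), np.int64(51)), (346, np.int64(75), np.int64(48)), (348, np.int64(77), np.int64(43)), (350, np.int64(74), np.int64(41)), (352, np.int64(69), np.int64(44)), (354, np.int64(68), np.int64(41)), (356, np.int64(62), np.int64(45)), (358, np.int64(58), np.int64(48)), (360, np.int64(59), np.int64(52)), (362, np.int64(49), np.int64(47)), (364, np.int64(39), np.int64(39)), (366, np.int64(58), np.int64(44)), (368, np.int64(153), np.int64(45)), (370, np.int64(173), np.int64(50)), (372, np.int64(181), np.int64(117)), (374, np.int64(208), np.int64(136)), (376, np.int64(206), np.int64(136)), (378, np.int64(120), np.int64(136)), (380, np.int64(44), np.int64(46)), (382, np.int64(42), np.int6
[... 8613 characters left out ...]
.............................
..........................................######............
........................................###########.........
.......................................#############........
.......................................#############........
.......................................#############........
........................................############........
.........................................#########..........
............................................................
............................................................
............................................................
............................................................
```

```bash
python3 -c "
from workcell import env
print(env.job_done())"
```

```text
the job is handed in; nothing more can be done
None
```

The walnut is in the steel bowl and the hazelnut is still in its own section; the dish is released and level on the worktop, about 135 mm clear of the standing bowl, and the job was handed in at about 21 s (no verdict returned, and that final state is from image measurements rather than a viewed picture).

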